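# Gauge a border tile under the ratchet micrometer

## Task

Lay the long border tile on the table of the upright bench micrometer, under the spindle, and slide it in until you feel its end come up square against the stop - gently, because glazed edges chip - and let it go. Then turn the ratchet knob at the very top clockwise until the spindle grips the tile and the ratchet slips, a click or two and never more than half a turn of slipping. Leave the tile clamped there for me to read, with nothing else on the bench disturbed.

Things in the scene. Friction and masses are not known exactly. Their poses are not given: they have to be found in the camera images.
- tile_centre (a point): centre of the long blue glazed border tile, a plain bar 140 long, 20 wide, about 12 mm thick, 75 g, lying flat on the bench at the start (this point is 6 mm above its underside). Its x axis runs along the length (both ends alike), z up.
- tile: the same tile; origin at the centre of its underside, same axes.
- gauge: the upright bench micrometer, fixed to the bench: grey base 150 x 140 mm and 28 mm high, column at its +y side (y over 50 mm), arm reaching over a raised steel table. Origin on the vertical spindle axis at bench height; x points the way a tile is slid in, away from the robot; z up. The arm and its readout reach from x = -31 to +30 mm, underside 94 mm above the bench; all below knob height.
- table_centre (a point): top of the steel table on the spindle axis, 45 mm above the bench; axes as the gauge's. The table is 50 mm wide (y) and runs from x = -65 to +40 mm from here; before x = -65 there is only the base, 17 mm lower, to x = -85. A tile lying along x with its end against the stop has its centre at x = -52 mm, y = 0, and stays flat by itself when let go.
- stop: low dark steel block fixed across the rear of the table, 34 mm wide, 9 mm high, rigid; its face towards the robot is at x = +18 mm in the gauge's frame. Its origin is on the spindle axis at the table's top, axes as the gauge's.
- stop_face (a point): middle of the stop's face (x = +18 mm, y = 0, 6 mm above the table); axes as the gauge's.
- ratchet_grip (a point): where to grip the ratchet knob: on its axis, near mid-height. The knob is an upright ribbed dark steel cylinder 18 mm across, 27 mm high, from 192 to 219 mm above the bench (this point at 207.5), on the spindle's axis; it turns but stays at its height. Under it, up to 191 mm, is the bare thimble, 26 mm across, which turns the spindle without ratchet: leave it alone, it can overtighten.
- spindle: the steel measuring spindle, 8 mm across, does not rotate; origin at the centre of its flat lower face, at the start 4 to 10 mm above the top of a 12 mm tile on the table. Turning the ratchet knob clockwise seen from above drives it down 2 mm per radian (quick feed, 12.6 mm a turn). Running free the knob takes about 0.02 N m; the spindle stays where it is left.
- ratchet (a joint): how far the ratchet has slipped (rad), 0 at the start: the knob's turning beyond the thimble's. It grows only when the knob is turned clockwise with the spindle blocked, at about 0.05 N m; the spindle then presses with about 15 N. A click is a twelfth of a turn (0.52 rad); no bumps are felt, the knob just turns on at that torque.
- offcut: short piece of the same border tile, 60 x 20 x 12 mm; bystander.
- square_tile: square tile 50 x 50 x 8 mm; bystander.
- jar_tall: corked jar 48 mm across, 115 mm high; bystander.
- jar_small: corked jar 42 mm across, 80 mm high; bystander.
- tub: round lidded tub 63 mm across, 36 mm high; bystander.
- brush: brush 170 mm long lying on the bench; bystander.
- bead_bin: white bin of beads 130 x 100 x 50 mm; bystander.
Not all that is in view belongs to the job. Of the things that look like the tile, the middle-sized one is meant. Several things have the shape of the gauge; the one meant has the colours described above.

How it is judged:
By the outcome, as a careful person would: the job done as asked, in the order asked, and still so for the second after the job is handed in, with the robot touching nothing.
It also fails if it takes over 72 s, if anything falls off the work surface, if the arm or the gripper's body presses on something with over 40 N, if the wrist force passes 120 N, or if a joint passes its speed limit or range.

## Robot

A 6-joint arm with a two-finger parallel gripper is mounted at the origin on the work surface. World frame = base frame: x ahead of the robot, y to its left, z up, the work surface at z = 0. Lengths are in mm, angles in rad, forces in N, time in s.
With the tool pointing down it reaches from about 350 to 975 mm from the base axis. Payload 7.1 kg.
Tool frame: the origin (TCP) lies on the front face of the gripper's body, between the roots of the fingers; the fingertips stand 80 mm ahead of it and the grasp point (between the pads) lies 61 mm ahead of it (env.tips_ahead is the distance from the TCP to the fingertips, in mm); z points along the fingers, y is the line along which they close (so a half turn about z gives the same grasp; the last joint's range is limited). The gripper opens to 88 mm and grips with 3 to 60 N. Pads are 20 mm wide; open, the fingers measure 115 mm over their backs; the gripper's body (75 mm by 178 mm) begins 61 mm behind the grasp point.
Start: joints at [-1.161, 0.423, 1.63, -0, 1.089, -0.019], TCP at [259.877, -568.392, 302.675] pointing down, gripper open.
Joint ranges: [-3, 3], [-0.9, 2.11], [0.09, 2.58], [-1.31, 4.45], [0.11, 2.69], [-2.54, 2.54]. Speed limits (rad/s): [2.39, 2.39, 3.01, 3.14, 3.14, 3.14].

## Interface

Orientations are given as a unit quaternion [x, y, z, w].
In Python, from station import env, set_gripper, viewer, workorder gives the robot as it stands. Calls block until the motion is done:
- env.reach(position, orientation): joint-space move of the TCP to a pose.
- env.move_l(position, rot=None, rate=150, f_stop=None): straight line of the TCP; rot=None keeps the orientation; rate is the mean speed in mm/s. With f_stop (N) it stops when the force on the tool has changed by that much, and returns True; else False.
- env.move_joints(angles): joint-space move.
- set_gripper(opening): finger opening in mm; the grip force is fixed at half the most; returns when the fingers have stopped.
- env.hold(seconds).
- env.ik(position, orientation): joint angles nearest the present ones, or None.
- env.read_state(): the state.
- viewer.camera(name): name is "scene" or "top" or "wrist"; returns the picture (480x640x3 uint8, blue, green, red); there is no depth.
- viewer.camera_params(name): a dict with "fx", "fy", "cx", "cy" (pixels), "pose" (4x4, takes a point from camera to world coordinates); the wrist camera has in their place "tool_from_camera" (4x4, takes a point from camera to tool coordinates, whose origin is the TCP and whose axes are the flange's). Camera axes: x right, y up, looking along -z (the intrinsics and any distortion apply to the point x, -y, -z); pixel columns grow to the right and rows downward; lengths in mm; the calibration is good to about 2 mm. A picture is of the moment at which its call begins: read the wrist's pose just before it. camera_params takes no time and is no camera call.
A pose or a line that the arm cannot do raises env.IKError and nothing moves.
- workorder.sign_off(): hands the job in; it is judged then, once.
The state is a dict: "time_s": time; "qpos": joint angles; "dq": joint speeds; "tau": joint torques, N m; "tool_pos": TCP position; "orientation": TCP orientation; "force": force on the tool from outside, world axes, zero at the start; "wrist_torque": the same for the moment, N m; "width": finger opening in mm; "grip_force": force on a finger pad.
Only numpy, scipy, OpenCV 4.12 (cv2) and the standard library are available. Lean on these libraries where they do the work, as an engineer would, in place of code of your own. Each camera call takes 0.05 s, during which the arm holds its last target. There are 200 camera calls.

## Working session

There is one attempt and no reset: what is moved stays moved. The work goes in short steps, each a Python script; the robot and the scene stay as the last script left them, time stands still between calls to the robot, and variables do not carry over. Pictures are saved under pics/ and viewed, at most 10 in all, crops included, and the job is handed in when it is done.

```bash
ls; mkdir -p pics
python3 - <<'E'
from station import env, set_gripper, viewer, workorder
import cv2
for n in ("scene","top"):
    cv2.imwrite(f"pics/{n}0.png",viewer.camera(n)); p=viewer.camera_params(n); print(n,p)
print(viewer.camera_params("wrist"))
s=env.read_state(); print(s)
E
```

```text
pics
scene {'fx': 458.13807259237467, 'fy': 458.13807259237467, 'cx': 317.57217310361875, 'cy': 246.93630894986245, 'pose': array([[ 8.74587247e-01, -3.31218538e-01,  3.54106520e-01,
         8.51280658e+02],
       [ 4.84408324e-01,  5.65073704e-01, -6.67862475e-01,
        -6.63432191e+02],
       [ 2.11121500e-02,  7.55636149e-01,  6.54651272e-01,
         8.08186574e+02],
       [ 0.00000000e+00,  0.00000000e+00,  0.00000000e+00,
         1.00000000e+00]])}
top {'fx': 456.9192372048089, 'fy': 456.9192372048089, 'cx': 314.2524453707914, 'cy': 245.2232137107631, 'pose': array([[ 1.71548887e-02,  9.86705157e-01, -1.61612634e-01,
         3.54487409e+02],
       [-9.99578671e-01,  2.07096900e-02,  2.03368824e-02,
         1.10600024e+01],
       [ 2.34134543e-02,  1.61195665e-01,  9.86644702e-01,
         1.10220789e+03],
       [ 0.00000000e+00,  0.00000000e+00,  0.00000000e+00,
         1.00000000e+00]])}
{'fx': 336.749888636392, 'fy': 336.749888636392, 'cx': 330.25704865764925, 'cy': 240.30456076617725, 'tool_from_camera': array([[-1.16001365e-03,  9.55223759e-01,  2.95882113e-01,
[... 273 characters left out ...]
00e+00]])}
{'time_s': 0.1, 'qpos': array([-1.16095450e+00,  4.23752772e-01,  1.63061585e+00,  2.36836034e-05,
        1.08860333e+00, -1.89953788e-02]), 'dq': array([ 0.00109067, -0.0032236 , -0.00087122,  0.0005305 , -0.00070052,
        0.00143996]), 'tau': array([-7.05552156e-04, -5.45614493e+01, -2.74323928e+01,  6.44448982e-02,
        1.87878491e-02, -2.92098173e-05]), 'tool_pos': array([ 259.75547299, -568.02762776,  301.98573848]), 'orientation': array([ 9.77101206e-01,  2.12773958e-01, -1.23628863e-04, -6.78557532e-04]), 'force': array([-0.67827414,  0.18054403,  0.55218896]), 'wrist_torque': array([0.01824733, 0.06377191, 0.01891694]), 'grip_force': 0.0, 'width': 87.87897792586585}
```

View pics/scene0.png

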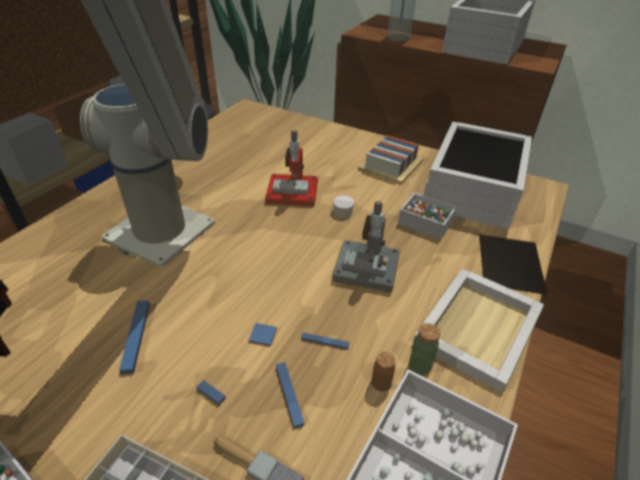

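View pics/top0.png

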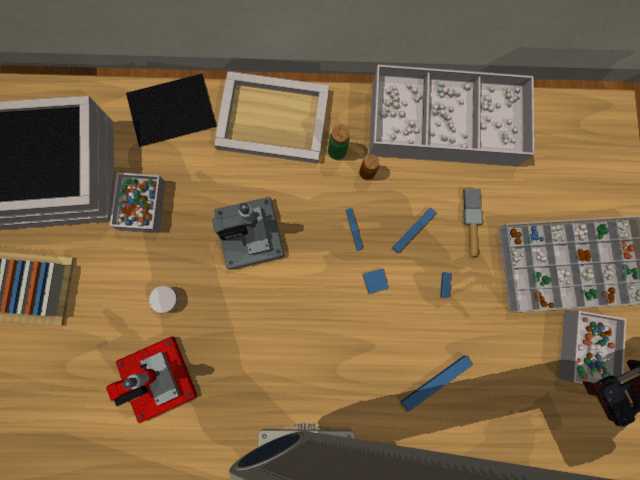

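The meant tile is the middle-length blue bar at top (415,230), about 58 px or 140 mm. The grey gauge is at top (250,233), and the red one is a decoy.

```bash
cat > h.py <<'E'
import numpy as np, cv2
from scipy.spatial.transform import Rotation as R
from station import env, set_gripper, viewer, workorder
def campose(n, st=None):
    p=viewer.camera_params(n)
    if n!="wrist": return p,p["pose"]
    T=np.eye(4); T[:3,:3]=R.from_quat(st["orientation"]).as_matrix(); T[:3,3]=st["tool_pos"]
    return p,T@p["tool_from_camera"]
def ray(pp,uv):
    p,T=pp; uv=np.atleast_2d(uv).astype(float)
    d=np.c_[(uv[:,0]-p["cx"])/p["fx"],-(uv[:,1]-p["cy"])/p["fy"],-np.ones(len(uv))]
    return T[:3,3],d@T[:3,:3].T
def onplane(pp,uv,z):
    o,d=ray(pp,uv); return o+d*((z-o[2])/d[:,2])[:,None]
def proj(pp,X):
    p,T=pp; c=(np.atleast_2d(X)-T[:3,3])@T[:3,:3]
    return np.c_[p["cx"]-p["fx"]*c[:,0]/c[:,2],p["cy"]+p["fy"]*c[:,1]/c[:,2]]
def blue(im,pp,z,amin=100):
    hsv=cv2.cvtColor(im,cv2.COLOR_BGR2HSV); m=cv2.inRange(hsv,(98,110,40),(122,255,255))
    out=[]
    for c in cv2.findContours(m,cv2.RETR_EXTERNAL,cv2.CHAIN_APPROX_NONE)[0]:
        if cv2.contourArea(c)<amin: continue
        w=onplane(pp,c[:,0],z)[:,:2].astype(np.float32)
        (x,y),(a,b),t=cv2.minAreaRect(w)
        if a<b: a,b,t=b,a,t+90
        out.append((x,y,a,b,(t+90)%180-90))
    return out
def down(yaw): # tool down; tool x axis at yaw in world, y flipped
    return (R.from_euler("z",yaw)*R.from_euler("x",np.pi)).as_quat()
E
python3 - <<'E'
from h import *
np.set_printoptions(precision=1,suppress=True)
for n in("top","scene"):
    im=cv2.imread(f"pics/{n}0.png"); pp=campose(n)
    for b in blue(im,pp,9): print(n,np.round(b,1))
pt=campose("top")
print(onplane(pt,[(264,202),(284,257),(227,269),(214,207)],28))
t=cv2.imread("pics/top0.png")[180:290,195:305]; s=cv2.imread("pics/scene0.png")[190:300,325:410]
cv2.imwrite("pics/crop.png",np.hstack([cv2.resize(t,(440,440),interpolation=3),cv2.resize(s,(340,440),interpolation=3)]))
E
```

```text
top [ 216.2 -301.3  186.9   26.9  -55.2]
top [ 444.5 -329.1   57.3   20.    -5.7]
top [ 450.1 -159.7   47.8   47.   -73.2]
top [417.3 631.6 121.3  15.7  -3.3]
top [421.  688.1 121.2  15.9  -3.3]
top [ 576.8 -108.   102.2   13.6   15.2]
top [ 577.7 -256.   138.1   18.   -42.8]
scene [ 230.5 -319.9  125.5   21.   -55.1]
scene [-358.4   97.2  158.7   72.3   89.9]
[[633.6 112.   28. ]
 [500.7  60.1  28. ]
 [469.5 193.2  28. ]
 [618.4 231.5  28. ]]
```

View pics/crop.png

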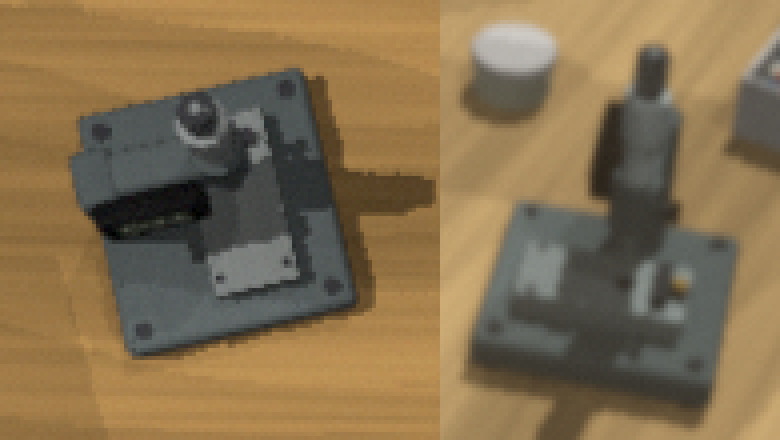

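The crop shows the grey gauge with its knob at top (245,206) and the column to the left, at +y. The table's front edge is at about top (249,254) to (269,249).

Run:
```python
from h import *
np.set_printoptions(precision=1,suppress=True)
pt=campose("top"); ps=campose("scene")
B=onplane(pt,[(270,197.5),(284,255),(228.5,268.7),(215,210)],28)
print(B); 
for a,b in((1,0),(2,3),(0,3),(1,2)):
    d=B[b]-B[a]; print(np.linalg.norm(d),np.degrees(np.arctan2(d[1],d[0])))
k=onplane(pt,[(245,206)],219)[0]; print("knob top",k)
print("scene knob",onplane(ps,[(325+212/4,190+52/4)],219))
f=onplane(pt,[(249.2,254.2),(269.2,248.7)],45);print("table front",f,f.mean(0))
yaw=np.radians(14); g=k[:2]
for nm,p,y in(("tile",(550,-230,250),2.394),("gaugeview",(k[0]-130,k[1]-30,420),yaw+np.pi),("place",(g[0]-130,g[1]-30,130),yaw+np.pi),("knob",(g[0],g[1],276),yaw+np.pi),("knob2",(g[0],g[1],276),yaw),("k3",(g[0],g[1],276),yaw+np.pi/2)):
    print(nm,env.ik(np.array(p,float),down(y)))
```

```text
[[645.1  98.   28. ]
 [505.5  60.2  28. ]
 [470.3 189.7  28. ]
 [611.1 228.7  28. ]]
144.6761970089556 15.110725242608225
146.14590142948032 15.463173609192895
135.07231982128764 104.58773231176912
134.16790292906433 105.21066386063906
knob top [575.  131.3 219. ]
scene knob [[576.2 135.8 219. ]]
table front [[503.3 140.5  45. ]
 [517.2  94.4  45. ]] [510.3 117.4  45. ]
tile [-0.4  0.4  1.7  0.   1.  -1.2]
gaugeview [ 0.2  0.   1.9  0.   1.3 -1.6]
place [ 0.2  0.5  2.1  0.   0.6 -1.6]
knob [ 0.2  0.4  1.7  0.   1.  -1.6]
knob2 [ 0.2  0.4  1.7 -0.   1.   1.5]
k3 [ 0.2  0.4  1.7 -0.   1.  -0. ]
```

Run:
```python
from h import *
np.set_printoptions(precision=2,suppress=True)
yaw=np.radians(15.3); g=np.array([575,133.]); ex=np.array([np.cos(yaw),np.sin(yaw)])
env.reach([*(g-90*ex),400],down(yaw+np.pi))
s=env.read_state(); im=viewer.camera("wrist"); cv2.imwrite("pics/wg.png",im)
np.savez("wg.npz",T=campose("wrist",s)[1])
print(s["time_s"],s["tool_pos"])
env.reach([550,-230,250],down(np.radians(137.2)))
s=env.read_state(); im=viewer.camera("wrist"); cv2.imwrite("pics/wt.png",im)
pp=campose("wrist",s)
print(s["time_s"],s["tool_pos"])
for z in(0,12):
  for b in blue(im,pp,z,800): print(z,np.round(b,1))
```

```text
2.6583 [488.36 108.72 399.89]
4.1083 [ 550.41 -229.26  250.59]
0 [ 580.4 -257.2  143.2   18.9  -43.3]
0 [ 442.9 -331.7   60.4   22.7   -5.9]
0 [ 579.7 -106.   106.6   14.3   15.1]
0 [ 450.  -158.9   49.5   49.5  -73.2]
0 [ 248.  -336.7   92.2   16.   -59. ]
12 [ 577.1 -254.2  138.    18.2  -43.3]
12 [ 444.6 -326.    58.2   21.9   -5.9]
12 [ 576.4 -108.4  102.8   13.8   15.1]
12 [ 451.4 -159.4   47.7   47.7  -73.2]
12 [ 256.7 -330.8   88.9   15.4  -59. ]
```

View pics/wg.png

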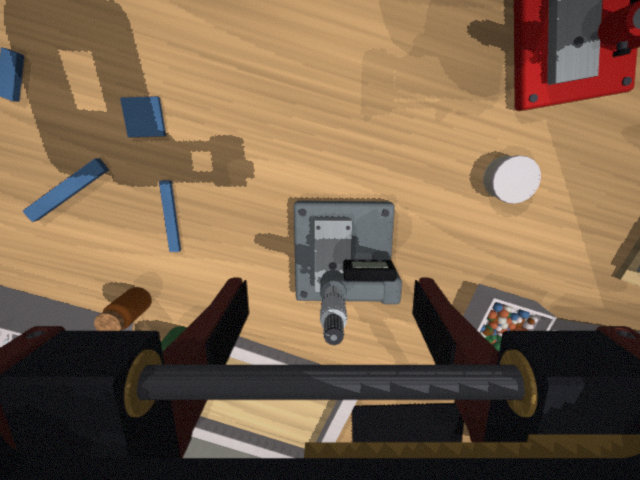

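View pics/wt.png

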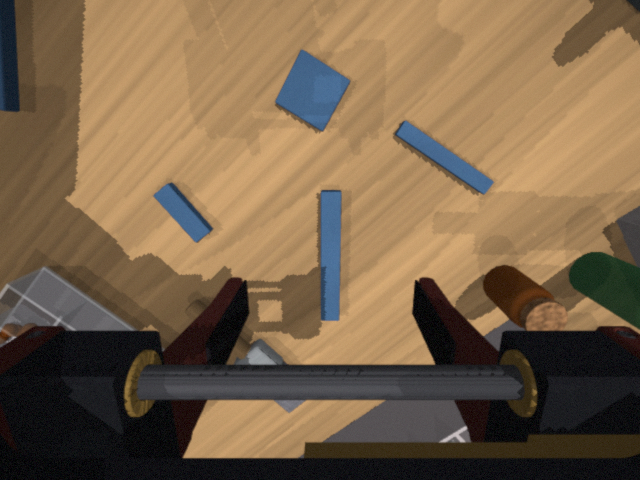

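The gauge view shows the knob top at (333,337), table front corners at (315,221) and (351,221), and base front corners at (296,201) and (393,203). The tile view shows the tile upright at (331,255).

Run:
```python
from h import *
np.set_printoptions(precision=2,suppress=True)
pp=(viewer.camera_params("wrist"),np.load("wg.npz")["T"])
im=cv2.imread("pics/wg.png")
k=onplane(pp,[(333,337)],219)[0];print("knob",k)
f=onplane(pp,[(315,221),(351,221)],45);print("front",f,f.mean(0),np.linalg.norm(f[1]-f[0]))
b=onplane(pp,[(296,201),(393,203),(296,299)],28);print(b,b[1]-b[0],[np.degrees(np.arctan2(*(d[1::-1]))) for d in (b[1]-b[0],b[2]-b[0],f[1]-f[0])])
c=im[190:350,280:410]; cv2.imwrite("pics/wgc.png",cv2.resize(c,None,fx=3.7,fy=3.7,interpolation=2))
```

```text
knob [574.68 135.65 219.  ]
front [[518.74  96.8   45.  ]
 [506.16 143.22  45.  ]] [512.45 120.01  45.  ] 48.08595259654919
[[502.62  65.17  28.  ]
 [470.65 193.65  28.  ]
 [646.39  99.54  28.  ]] [-31.97 128.48   0.  ] [np.float64(103.97219036297187), np.float64(13.445844758272742), np.float64(105.16651323371931)]
```

View pics/wgc.png

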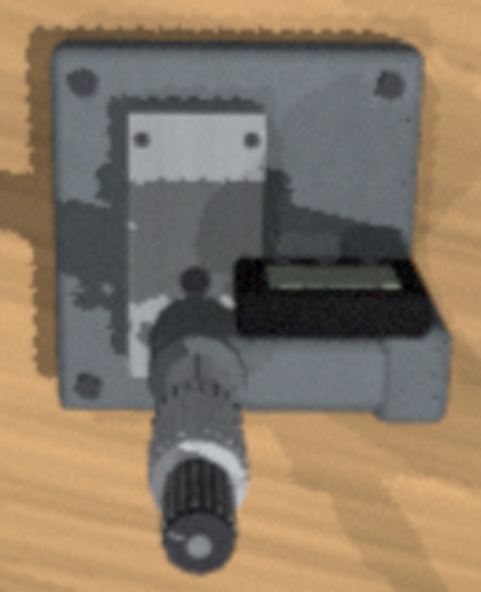

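```bash
cat >> h.py <<'E'
GY=np.radians(15.2); G=np.array([574.5,135.2]); EX=np.array([np.cos(GY),np.sin(GY)]); EY=np.array([-EX[1],EX[0]])
def gp(x,y,z): return [*(G+x*EX+y*EY),z]
def show(t=""):
    s=env.read_state(); d=s["tool_pos"][:2]-G
    print(t,"t%.1f"%s["time_s"],"g",np.round([d@EX,d@EY,s["tool_pos"][2]],1),"F",np.round(s["force"],1),"M",np.round(s["wrist_torque"],3),"w%.1f f%.1f"%(s["width"],s["grip_force"]),"q6 %.2f"%s["qpos"][5]); return s
E
python3 - <<'E'
from h import *
q=down(np.radians(136.7)); p=[549.7,-228.9]
set_gripper(50)
env.reach([*p,130],q); env.move_l([*p,82.5],rate=80); show("at")
set_gripper(10); show("grip")
env.move_l([*p,200],rate=150)
env.reach(gp(-138,0,200),down(GY+np.pi)); show("pre")
env.move_l(gp(-138,0,150),rate=100)
s=show("low"); im=viewer.camera("wrist"); cv2.imwrite("pics/pre.png",im)
print([np.round(b,1) for b in blue(im,campose("wrist",s),150-82.5+12,800)])
E
```

```text
at t6.2 g [-119.4 -344.9   82.3] F [ 0.8  0.1 -0.7] M [ 0.03  -0.176 -0.03 ] w50.0 f0.0 q6 -1.23
grip t6.8 g [-119.3 -344.9   82.7] F [-0.   0.1  1.8] M [ 0.104 -0.056  0.001] w19.6 f30.0 q6 -1.23
pre t9.0 g [-137.4   -0.6  200. ] F [ 0.4 -0.2 -1.3] M [ 0.06  -0.076  0.046] w20.1 f30.0 q6 -1.64
low t9.7 g [-137.8   -0.3  150. ] F [-1.2 -1.1 -0.2] M [ 0.128 -0.127 -0.048] w19.7 f30.0 q6 -1.64
[array([511.7, 118.8,  30. ,  19.2,  15.1]), array([486.5, -52.3,  28.5,  14.3,  15.2]), array([442.2,  99.8,  68.1,  19.9,  15.1])]
```

View pics/pre.png

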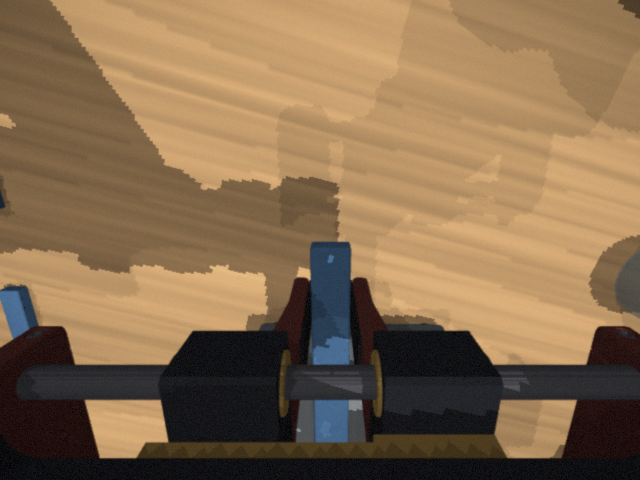

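The tile is held straight (yaw 15.1°), with its tail where expected. Next I lower it and slide it in.

Run:
```python
from h import *
env.move_l(gp(-138,0,134),rate=60)
r=env.move_l(gp(-138,0,124),rate=8,f_stop=3); s=show(f"down {r}")
z=s["tool_pos"][2]+0.6
env.move_l(gp(-138,0,z),rate=10)
r=env.move_l(gp(-102,0,z),rate=30,f_stop=8); show(f"slide {r}")
if not r:
    r=env.move_l(gp(-82,0,z),rate=8,f_stop=3); show(f"stop {r}")
```

```text
down True t11.0 g [-138.1   -0.   126.6] F [ 0.1 -0.2  3.7] M [ 0.154 -0.378  0.013] w20.0 f30.0 q6 -1.64
slide False t12.6 g [-102.2    0.   127.2] F [-4.  -2.2  6.7] M [-0.107  0.552 -0.04 ] w19.5 f30.0 q6 -1.64
stop True t13.5 g [-98.9   0.  127.3] F [-0.9 -0.7  5.5] M [ 0.095 -0.105 -0.013] w20.1 f30.0 q6 -1.64
```

Run:
```python
from h import *
x=-98.9
for dz in(128.0,128.6):
    env.move_l(gp(x,0,dz),rate=10); env.hold(.1); s=show("up")
    if s["force"][2]<3: break
r=env.move_l(gp(-82,0,s["tool_pos"][2]),rate=8,f_stop=3.5); show(f"stop {r}"); env.hold(.1); show()
```

```text
up t13.9 g [-98.4  -0.  128. ] F [-0.   0.9  0.1] M [ 0.053 -0.334 -0.003] w20.1 f30.0 q6 -1.64
stop True t15.1 g [-90.6   0.  127.7] F [ 0.5 -0.4  0.2] M [ 0.137 -0.44  -0.056] w19.3 f30.0 q6 -1.63
 t15.2 g [-90.6   0.  127.7] F [ 1.3 -0.   2.6] M [ 0.09  -0.371  0.009] w19.8 f30.0 q6 -1.63
```

Run:
```python
from h import *
F0=np.mean([env.read_state()["force"] for _ in range(1)],0)
for i in range(12):
    x=-90.6+0.4*(i+1)
    env.move_l(gp(x,0,127.9),rate=8); fs=[]
    for _ in range(4): env.hold(.03); fs.append(env.read_state()["force"][:2]@EX)
    s=env.read_state(); print(x, np.round((s["tool_pos"][:2]-G)@EX,2),np.round(fs,1),np.round(np.mean(fs),2))
    if np.mean(fs)<-4.5: break
show()
```

```text
-90.19999999999999 -90.42 [-1.1 -0.2 -0.7 -1.5] -0.86
-89.8 -90.3 [-2.  -2.4 -3.1 -3.4] -2.73
-89.39999999999999 -90.22 [-5.7 -4.7 -5.7 -5.3] -5.36
 t16.4 g [-90.2   0.  127.7] F [-5.1 -1.6  2.8] M [-0.135  0.466  0.036] w19.9 f30.0 q6 -1.63
```

Firm, repeatable contact at about 5 N. Next I release, retreat, check the tile and look at the knob.

Run:
```python
from h import *
p=env.read_state()["tool_pos"]
env.move_l(gp(-90.6,0,127.7),rate=10)
set_gripper(50); show("rel")
env.move_l(gp(-90.6,0,180),rate=80); env.move_l(gp(-130,0,300),rate=150)
s=env.read_state(); im=viewer.camera("wrist"); cv2.imwrite("pics/tile_rel.png",im)
for b in blue(im,campose("wrist",s),57,800):
    d=np.array(b[:2])-G; print(np.round(b,1),np.round([d@EX,d@EY],1))
yaw=np.pi/2+np.radians(15.2)+2.35
env.reach(gp(0,0,345),down(yaw))
s=show("k"); im=viewer.camera("wrist"); pp=campose("wrist",s)
u=proj(pp,[gp(0,0,219)])[0]; print("pred",u)
np.savez("wk.npz",T=pp[1])
x0,y0=(u-50).astype(int); print(x0,y0)
cv2.imwrite("pics/knob.png",im)
a=cv2.resize(im[y0:y0+100,x0:x0+100],(400,400),interpolation=2)
b=cv2.resize(cv2.imread("pics/tile_rel.png"),(400,300))
cv2.imwrite("pics/kt.png",np.hstack([a,np.vstack([b,np.zeros((100,400,3),np.uint8)])]))
```

```text
rel t17.3 g [-90.6   0.  127.7] F [-0.5  0.1 -0.1] M [ 0.062 -0.127  0.02 ] w50.1 f0.0 q6 -1.63
[521.5 121.9 136.7  19.   15.4] [-54.6   1. ]
[549.1 -81.5  90.   14.7  15.2] [ -81.3 -202.5]
[ 439.4 -126.2   44.4   41.5  -73.2] [-198.9 -216.9]
k t19.9 g [-8.000e-01  1.000e-01  3.436e+02] F [-0.5 -0.4 -0.6] M [ 0.094 -0.059 -0.024] w49.8 f0.0 q6 -2.40
pred [327.39769189 266.1041584 ]
277 216
```

View pics/kt.png

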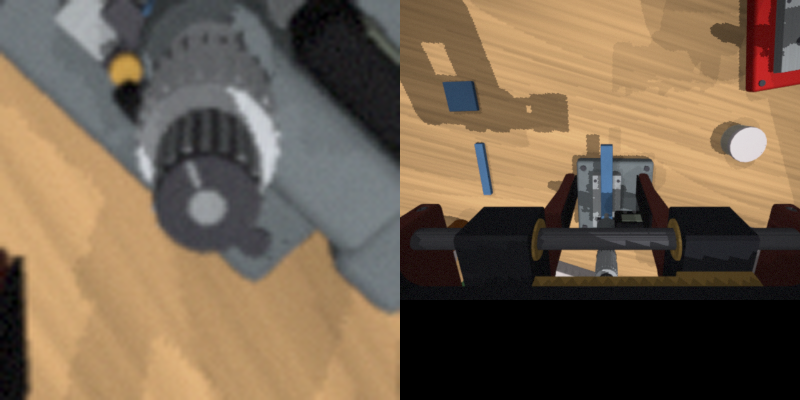

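The knob top is at (328.5,266.8), within 1 mm of the prediction. The tile lies straight on the table. Next I grip the knob and turn it.

```bash
cat >> h.py <<'E'
def torq(n=8):
    m=[]
    for _ in range(n):
        env.hold(.02); s=env.read_state(); m.append((s["wrist_torque"][2],s["tau"][5]))
    return np.mean(m,0)
E
python3 - <<'E'
from h import *
pp=(viewer.camera_params("wrist"),np.load("wk.npz")["T"])
k=onplane(pp,[(328.5,266.75)],219)[0]; print(k, G)
yaw=np.pi/2+GY+2.35
env.move_l([k[0],k[1],276],down(yaw),rate=100); show("at"); print(torq())
set_gripper(12); show("grip"); print(torq())
q=np.array(env.read_state()["qpos"]); q0=q.copy()
for i in range(6):
    q=q0.copy(); q[5]=q0[5]+0.25*(i+1); env.move_joints(q); t=torq(6); print("%.2f"%env.read_state()["qpos"][5],np.round(t,4))
show()
E
```

```text
[574.10427901 135.96110452 219.        ] [574.5 135.2]
at t20.8 g [1.000e-01 8.000e-01 2.765e+02] F [ 0.3  0.1 -0.2] M [ 0.127 -0.07   0.029] w49.8 f0.0 q6 -2.40
[-0.0240707   0.00112855]
grip t21.6 g [  0.3   0.4 276.2] F [ 4.1 -2.8  0.1] M [-0.377 -0.67  -0.012] w17.0 f30.0 q6 -2.40
[-0.00290534 -0.00319264]
-2.16 [-0.0045  0.0737]
-1.91 [-0.012   0.0472]
-1.66 [-0.031   0.0302]
-1.41 [-0.0299  0.0301]
-1.16 [-0.0355  0.0299]
-0.91 [0.0172 0.0296]
 t24.4 g [4.000e-01 1.000e-01 2.762e+02] F [ 3.9 -4.5 -1.8] M [-0.746 -0.848 -0.018] w17.4 f30.0 q6 -0.91
```

Run:
```python
from h import *
q0=np.array(env.read_state()["qpos"]); 
a=-0.905; hit=0
while a<2.38:
    a=min(a+0.25,2.4); q=q0.copy(); q[5]=a; env.move_joints(q); t=torq(4); print("%.2f"%env.read_state()["qpos"][5],np.round(t,4))
    hit=hit+1 if t[1]>0.045 else 0
    if hit==2: break
show()
```

```text
-0.66 [ 0.0053 -0.0268]
-0.41 [-0.0099  0.0471]
-0.16 [-0.0105  0.0468]
 t25.6 g [ 3.000e-01 -1.000e-01  2.762e+02] F [ 4.2 -4.6 -1.3] M [-0.758 -0.704  0.006] w17.1 f30.0 q6 -0.16
```

Run:
```python
from h import *
print(torq(20))
q0=np.array(env.read_state()["qpos"])
for a in(0.05,0.25):
    q=q0.copy(); q[5]=a; env.move_joints(q); print("%.2f"%env.read_state()["qpos"][5],np.round(torq(25),4))
im=viewer.camera("scene"); cv2.imwrite("pics/s1.png",im)
c=proj(campose("scene"),[gp(0,0,60)])[0].astype(int); print(c)
x,y=c-[40,40]; cv2.imwrite("pics/s1c.png",cv2.resize(im[y:y+80,x:x+80],(560,560),interpolation=2))
show()
```

```text
[-0.01728026 -0.01869275]
0.04 [ 0.0192 -0.0064]
0.25 [-0.0206 -0.0062]
[370 256]
 t27.5 g [ 2.000e-01 -2.000e-01  2.762e+02] F [ 2.5 -4.7 -0.4] M [-0.797 -0.638 -0.049] w17.2 f30.0 q6 0.25
```

View pics/s1c.png

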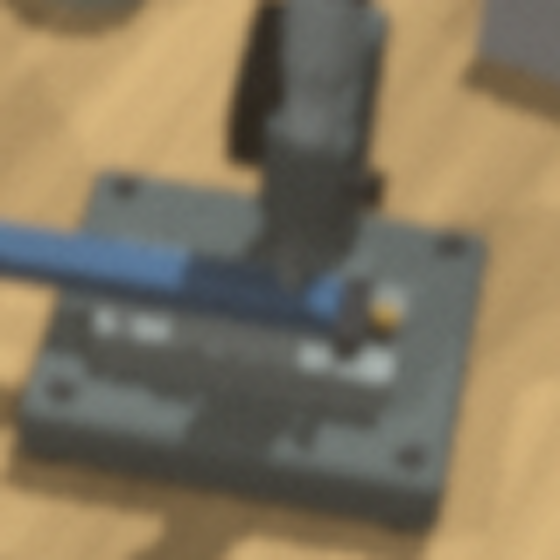

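The tile end is against the stop, with the spindle near its top. Static readings decay after each move, so I'll sample the torque at motion end over small steps.

```bash
cat >> h.py <<'E'
def turn(d,n):
    q0=np.array(env.read_state()["qpos"]); m=[]
    for i in range(n):
        q=q0.copy(); q[5]+=d*(i+1); env.move_joints(q); s=env.read_state(); m.append((s["wrist_torque"][2],s["tau"][5],s["dq"][5],s["qpos"][5]))
    return np.array(m)
E
python3 - <<'E'
from h import *
np.set_printoptions(precision=3,suppress=True,linewidth=150)
t0=env.read_state()["time_s"]
m=turn(.05,10); print(m.T, m.mean(0)); print(env.read_state()["time_s"]-t0)
E
```

```text
[[-0.012 -0.016 -0.007 -0.042 -0.033  0.016 -0.033 -0.039 -0.03  -0.054]
 [ 0.154  0.149  0.146  0.145  0.144  0.144  0.144  0.144  0.144  0.144]
 [-0.009 -0.004 -0.005 -0.003 -0.003 -0.002 -0.004 -0.004 -0.004 -0.003]
 [ 0.298  0.347  0.397  0.447  0.497  0.547  0.597  0.647  0.697  0.747]] [-0.025  0.146 -0.004  0.522]
2.5
```

Run:
```python
from h import *
np.set_printoptions(precision=3,suppress=True,linewidth=150)
t0=env.read_state()["time_s"]
print(turn(-.1,4).T[:2]); m=turn(.05,12);print(m.T[[0,1,3]]); print(env.read_state()["time_s"])
```

```text
[[-0.009  0.035  0.033 -0.002]
 [-0.38  -0.336 -0.321 -0.314]]
[[-0.073 -0.063  0.    -0.041 -0.064 -0.01  -0.055  0.009 -0.022 -0.021 -0.006 -0.012]
 [ 0.223  0.167  0.153  0.148  0.146  0.145  0.144  0.144  0.144  0.144  0.144  0.144]
 [ 0.404  0.451  0.5    0.55   0.6    0.65   0.7    0.75   0.8    0.85   0.9    0.95 ]]
33.9917
```

Torque is unchanged after reversing and re-advancing (Mz about 0.02), so the spindle is still running free. I'll keep turning until it steps up.

Run:
```python
from h import *
np.set_printoptions(precision=3,suppress=True,linewidth=150)
M=[]
while env.read_state()["qpos"][5]<2.28:
    m=turn(.1,1)[0]; M.append(m)
    if len(M)>6 and min(M[-1][1],M[-2][1])>M[4][1]+0.015: break
M=np.array(M); print(M.T[[0,1,3]]); print(env.read_state()["time_s"])
```

```text
[[-0.    -0.049 -0.029 -0.044 -0.02  -0.    -0.009 -0.022 -0.022  0.01 ]
 [ 0.32   0.303  0.294  0.291  0.29   0.289  0.289  0.299  0.309  0.318]
 [ 1.046  1.141  1.236  1.33   1.425  1.519  1.614  1.709  1.803  1.898]]
36.4917
```

Run:
```python
from h import *
np.set_printoptions(precision=3,suppress=True,linewidth=150)
m=turn(.1,5); print(m.T[[0,1,3]]); print(env.read_state()["time_s"])
```

```text
[[-0.016 -0.022  0.02   0.01  -0.02 ]
 [ 0.318  0.339  0.338  0.337  0.337]
 [ 1.992  2.092  2.192  2.292  2.392]]
37.7417
```

The torque stepped up by 0.03 N·m from q6≈1.65 and stayed there, so the ratchet has slipped a little over a click. I'll add a touch more, release, retreat and check.

Run:
```python
from h import *
print(turn(.09,1))
set_gripper(50); s=show("rel")
env.move_l([s["tool_pos"][0],s["tool_pos"][1],350],rate=100)
env.reach(gp(-130,0,350),down(GY+np.pi)); s=show("off")
im=viewer.camera("wrist")
for b in blue(im,campose("wrist",s),57,800):
    d=np.array(b[:2])-G; print(np.round(b,1),np.round([d@EX,d@EY],1))
c=viewer.camera("scene"); x,y=330,216; cv2.imwrite("pics/fin.png",np.hstack([cv2.resize(c[y:y+80,x:x+80],(400,400),interpolation=2),cv2.resize(im,(400,300))[[*range(300)]+[299]*100]]))
```

```text
[[ 8.08584818e-02  2.78387396e-01 -1.95531945e-03  2.47650319e+00]]
rel t38.7 g [0.000e+00 2.000e-01 2.761e+02] F [-0.4  0.1  0.5] M [0.051 0.005 0.04 ] w50.0 f0.0 q6 2.48
off t43.0 g [-129.9    0.   350. ] F [-0.4  0.  -0. ] M [ 0.099 -0.123  0.018] w50.0 f0.0 q6 -1.64
[519.7 121.1 131.8  18.9  15.5] [-56.6   0.7]
[ 440.6 -130.    44.5   42.1  -73.3] [-198.7 -220.8]
```

View pics/fin.png

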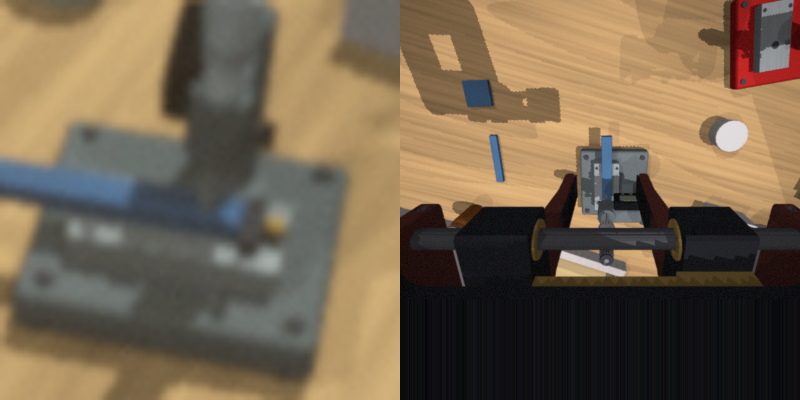

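The tile's tail is at x = -122.5 mm (expected -122), it lies straight on the table with its end against the stop, and the robot is clear.

```bash
python3 -c "
from station import workorder; print(workorder.sign_off())"
```

```text
the job is handed in; nothing more can be done
None
```

The job is handed in at about 43 s on the robot clock: the tile is against the stop (felt at about 5 N) and clamped, with the ratchet slipped about 0.6–0.85 rad (one to two clicks), judged from a torque step since the slip itself couldn't be read, and I saw nothing else disturbed.

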